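# Roll a banner pole into the vee cradle and clamp it

### The arm

A 6-joint arm with a two-finger parallel gripper is mounted at the origin on a cart in front of the work surface, level with it; the furniture and walls round the work are solid. World frame = base frame: x ahead of the robot, y to its left, z up, the work surface at z = 0. Lengths are in mm, angles in rad, forces in N, time in s.
With the tool pointing down it reaches from about 275 to 1000 mm from the base axis. Payload 8.4 kg.
Tool frame: the origin (TCP) lies at the very end of the fingers, on their centre line; the grasp point (between the pads) lies 19 mm behind it (r.tcp_to_grasp is the distance from the TCP to the grasp point, in mm); z points along the fingers, y is the line along which they close (so a half turn about z gives the same grasp; the last joint's range is limited). The gripper opens to 85 mm and grips with 20 to 120 N. Pads are 22 mm wide; open, the fingers measure 114 mm over their backs; the gripper's body (76 mm by 85 mm) begins 54 mm behind the grasp point. The pads swing forward as they close: fully open they stand 13 mm farther back than shut.
Start: joints at [1.299, 0.353, 1.633, -0, 1.155, -0.002], TCP at [166.585, 602.393, 231.281] pointing down, gripper open.
Joint ranges: [-2.63, 2.63], [-0.92, 2.1], [0.06, 2.66], [-1.3, 4.44], [0, 2.69], [-3.02, 3.02]. Speed limits (rad/s): [2.22, 2.22, 2.79, 3.14, 3.14, 3.14].

### API

Orientations are given as [roll, pitch, yaw] about the fixed x, y, z axes, in that order (R = Rz(yaw) Ry(pitch) Rx(roll)).
In Python, from rig import r gives the robot as it stands. The module is installed in compiled form; this text tells all that it offers.
- The arm moves only by the tool play_rows, never from a script. Its argument "rows" is a list of rows, each an object with "dp": the shift along the tool's x, y, z in units of 40 mm (1.0 is 40 mm), a list of three; "turn": the turn, a rotation vector about the tool's x, y, z in units of 6 degrees (1.0 is 6 degrees), a list of three; "fingers": the closure, from 0 (fully open) to 1 (shut). In form: [{"dp": [tx, ty, tz], "turn": [wx, wy, wz], "fingers": fingers}, ...]. A call has 1 to 5 rows; each row shifts and turns the commanded pose from where the row before left it, along the tool's axes as they then stand; what a row does not reach is not made up. A row lasts 1/12 s, in which the tool goes at most 41.7 mm and 7.16 degrees, less where a joint would pass 70% of its speed; a pose out of reach is approached as far as the arm can. A call is refused whole if a number of a shift passes 1 or a number of a turn 1, either way. A call with a gripper value outside its range is refused whole. The fingers move at their own pace and stop on an object; "force" is the grip in N (left out, the last holds). Time passes only in rows, so rows that do not move let the fingers close. It gives the time, the measured TCP pose, the force, the opening and the grip force at its end, in the units of the state.
- r.sense(): the state, without advancing time (a new reading comes with each control period).
- r.grab_frame(name): name is "side" or "top"; returns a dict with "pixels" (480x640x3 uint8, red, green, blue), "fx", "fy", "cx", "cy" (pixels), "dist" ([k1, k2, p1, p2, k3] as OpenCV has them; the pictures are not rectified), "pose" (4x4, takes a point from camera to world coordinates). Camera axes: x right, y down, z forward; pixel columns grow to the right and rows downward; lengths in mm; the calibration is good to about 2 mm. A picture is of the moment at which its call begins. There is no depth.
- r.sign_off(): hands the job in; it is judged then, once.
The state is a dict: "clock": time; "qpos": joint angles; "qvel": joint speeds; "joint_efforts": joint torques, N m; "eef_pos": TCP position; "tcp_rot": TCP orientation; "contact_force": force on the tool from outside, world axes, zero at the start; "wrist_torque": the same for the moment, N m; "opening": opening from 0.0 (shut) to 1.0 (fully open); "grasp_force": force on a finger pad.
Only numpy, scipy, OpenCV 4.12 (cv2) and the standard library are available. Lean on these libraries where they do the work, as an engineer would, in place of code of your own. Each camera call takes 0.05 s, during which the arm holds its last target. There are 200 camera calls.

### The job

Roll the short aluminium banner pole along the wooden cradle, without lifting it off, until it drops into the vee groove and settles by itself, roughly centred along the groove. Then swing the hold-down lever over and press it down by feel, gently, until its rubber foot grips the pole firmly, and let go so that the pole stays clamped. Do not shove or crush the pole, and leave the things standing round the cradle where they are.

Things in the scene. Friction and masses are not known exactly. Their poses are not given: they have to be found in the camera images.
- pole: Plain aluminium tube, 32 mm in diameter, 170 mm long (grey end plugs add 4 mm at each end), about 0.25 kg, smooth (friction about 0.4). Origin at its middle, on the axis; its y axis is the tube's axis; x and z turn as it rolls. It starts lying across the flat apron, 62 to 80 mm on the robot's side of the groove's bottom, slightly askew.
- cradle: Light wooden cradle fixed to the table: base board 225 x 150 x 10 mm (x = -125 to +100 mm), carrying an apron and a vee groove, both 130 mm long in y. Origin on the table right below the groove's bottom; x points across the groove, away from the robot, y along it, z up. A lip in front of the apron (x = -125 to -118 mm) rises 6 mm above it.
- vee (a point): Where the middle of the pole's axis lies when seated and centred, 34.6 mm above the cradle's origin; axes as the cradle's. The 90 degree groove's bottom is 22.6 mm below it; the far flank rises to 46 mm above the table at x = +35 mm and the block goes on to +48 mm. A seated pole's top is 50.6 mm above the table; its ends stand 20 mm out.
- apron_edge (a point): Mid-length on the edge where the flat apron (top 30 mm above the table, x = -118 to -18 mm in the cradle) breaks into the near flank of the groove; 18 mm before the groove's bottom. The pole on the apron has its axis 46 mm above the table; it rolls in by itself once its axis is past this edge.
- clamp: Steel hold-down clamp fixed behind the groove, at mid-length; it carries the lever with its spindle and rubber foot. Origin and axes are the same as the cradle's. The lever's hinge runs along y at x = 66 mm, z = 52 mm.
- lever (a joint): Angle of the hold-down lever, rad: 0 = level over the pole, growing as it opens upward, away from the robot; starts at 1.1 to 1.3, range -0.25 to 1.35. It stays where it is left: its stiff hinge takes 0.4 N m (3.3 N at the knob) to move. The steel bar, 14 mm wide, 10 mm thick, lies 30 mm above the hinge when level and points toward the robot.
- lever_knob (a point): Centre of the black ball knob, 26 mm in diameter, at the lever's end: with the lever level it is 120 mm from the hinge toward the robot and 30 mm above it. Its z axis is square to the bar. Pressing it down with about 8 N clamps well; under 5 N does not clamp, over about 14 N is too hard.
- foot_mount (a point): Point in the lever 66 mm from the hinge along the bar, at the hinge's height when level: where the underside of the rubber foot (19 mm across, over the groove) is on average. Its spindle is screwed in or out by up to 8 mm, so it meets the pole at about +0.13 to -0.13 rad. It is sprung stiffly, 8 N per mm; after release the hinge keeps up to 6 N on the pole.
- coffee_jar: Glass jar of instant powder, 71 mm wide, 89 mm tall; origin under its middle. Leave alone.
- tea_bottle: Full green bottle, 70 mm wide, 268 mm tall; origin under its middle. Leave alone.
- creamer_0: Small milk portion, 37 x 43 x 19 mm; origin under its middle. Leave alone.
- tape_roll: Roll of tape lying flat, 104 mm across, 25 mm high; origin under its middle. Leave alone.

How it is judged:
By the outcome, as a careful person would: the job done as asked, in the order asked, and still so for the second after the job is handed in, with the robot touching nothing.
It also fails if it takes over 69 s, if anything falls off the work surface, if the arm or the gripper's body presses on something with over 40 N, if the wrist force passes 120 N, or if a joint passes its speed limit or range.

## Working session

There is one attempt and no reset: what is moved stays moved. The work goes in short steps, Python scripts to look and compute and a tool call to move; the robot and the scene stay as the last step left them, time stands still between calls to the robot, and variables do not carry over. Pictures are saved under pics/ and viewed, at most 10 in all, crops included, and the job is handed in when it is done.

Besides the shell and the picture viewer there is one more tool, called after "Request:" in YAML: its name, and indented under it one key for each argument. play_rows: Moves the arm, as the interface text tells. Its arguments: {"type":"object","properties":{"rows":{"type":"array"},"force":{"type":"number"}},"required":["rows"]}

```bash
mkdir -p pics; python3 - <<'E'
from rig import r
import cv2
s=r.sense();print(s)
for n in("side","top"):
    f=r.grab_frame(n);cv2.imwrite(f"pics/{n}0.png",f["pixels"][:,:,::-1]);print(n,f["fx"],f["fy"],f["cx"],f["cy"],f["dist"],f["pose"])
E
```

```text
{'clock': 0.0, 'qpos': array([ 1.29862231e+00,  3.53647354e-01,  1.63411198e+00,  4.60314510e-06,
        1.15520447e+00, -2.40840520e-03]), 'qvel': array([ 0.00052146,  0.00040966,  0.00224977, -0.00072226, -0.00059713,
       -0.00041204]), 'joint_efforts': array([ 1.20172001e-03, -6.05250049e+01, -3.42072988e+01,  1.14380728e-04,
        9.16147255e-03,  2.89362629e-05]), 'eef_pos': array([166.44477259, 601.94749487, 230.57165813]), 'tcp_rot': array([-3.14022152e+00, -7.51102824e-06,  2.87182517e+00]), 'contact_force': array([ 0.41699016, -0.65515176,  0.69168034]), 'wrist_torque': array([-0.04550256,  0.0274798 ,  0.0155679 ]), 'grasp_force': 0.0, 'opening': 0.9987570637678467}
side 569.8564199203491 569.8564199203491 316.1397664147378 239.39694064550307 [-0.00911201  0.          0.          0.          0.        ] [[ 9.32092061e-01 -1.59139275e-01  3.25390661e-01 -6.23446388e+01]
 [-3.61938798e-01 -4.44670427e-01  8.19309781e-01 -1.34922168e+03]
 [ 1.43072397e-02 -8.81443647e-01 -4.72072452e-01  9.09654981e+02]
 [ 0.00000000e+00  0.00000000e+00  0.00000000e+00  1.00000000e+00]]
top 495.24411861361136 495.24411861361136 323.0022551654873 243.94149186459688 [-0.03684243  0.          0.          0.          0.        ] [[-7.97069214e-02 -9.72421209e-01  2.19188959e-01  2.83139865e+02]
 [-9.96810319e-01  7.68732507e-02 -2.14404153e-02  6.21895334e+01]
 [ 3.99934675e-03 -2.20198766e-01 -9.75446825e-01  1.19953362e+03]
 [ 0.00000000e+00  0.00000000e+00  0.00000000e+00  1.00000000e+00]]
```

View pics/side0.png

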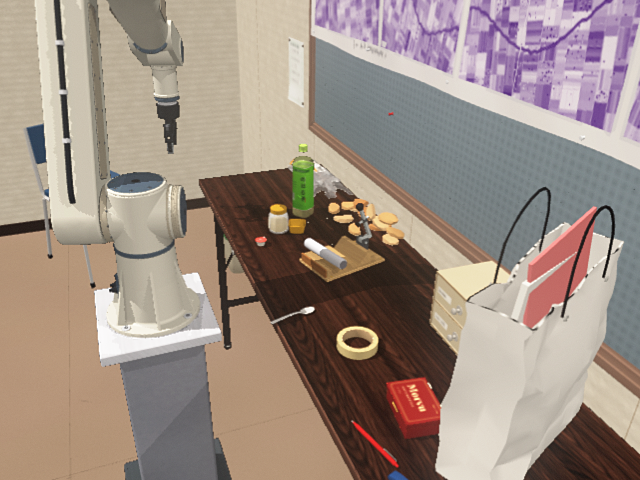

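View pics/top0.png

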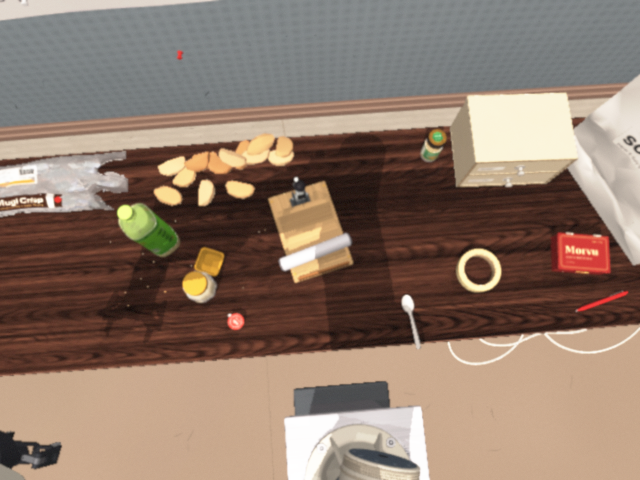

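The side view shows the cradle near (340,257) with the pole near (325,253). The top view shows the cradle around (310,230), the pole from about (282,266) to (350,240), and the lever upright near (299,190). Next I'll enlarge the cradle.

```bash
python3 - <<'E'
import cv2,numpy as np
a=cv2.imread("pics/top0.png")[165:295,250:370];b=cv2.imread("pics/side0.png")[190:290,290:395]
a=cv2.resize(a,(400,433),interpolation=cv2.INTER_CUBIC);b=cv2.resize(b,(400,381),interpolation=cv2.INTER_CUBIC)
c=np.zeros((433,800,3),np.uint8);c[:,:400]=a;c[:381,400:]=b
cv2.imwrite("pics/crop1.png",c)
E
```

```text
(no output)
```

View pics/crop1.png

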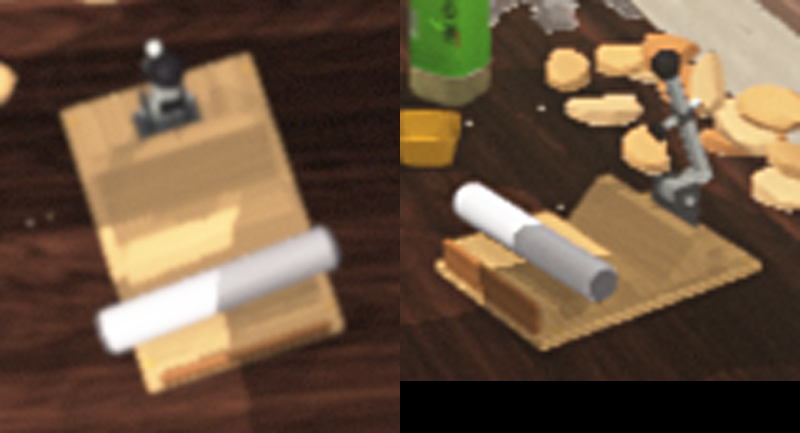

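The crop shows the board corners in the top part at (62,112), (250,55), (343,328) and (150,392). The pole ends are near (108,330) and (328,252). The knob is at (160,68) in the top part and (665,65) in the side part.

```bash
cat > h.py <<'E'
import cv2,numpy as np
from rig import r
def ray(f,p):
    K=np.array([[f["fx"],0,f["cx"]],[0,f["fy"],f["cy"]],[0,0,1]])
    n=cv2.undistortPoints(np.array(p,float).reshape(-1,1,2),K,np.array(f["dist"])).reshape(-1,2)
    T=np.array(f["pose"]);d=np.c_[n,np.ones(len(n))]@T[:3,:3].T
    return T[:3,3],d
def plane(f,p,z):
    o,d=ray(f,p);return o+d*((z-o[2])/d[:,2])[:,None]
def tri(f1,p1,f2,p2):
    o1,d1=ray(f1,[p1]);o2,d2=ray(f2,[p2]);d1,d2=d1[0],d2[0]
    t=np.linalg.lstsq(np.c_[d1,-d2],o2-o1,rcond=None)[0]
    a,b=o1+t[0]*d1,o2+t[1]*d2;return (a+b)/2,np.linalg.norm(a-b)
def proj(f,X):
    T=np.linalg.inv(np.array(f["pose"]));K=np.array([[f["fx"],0,f["cx"]],[0,f["fy"],f["cy"]],[0,0,1]])
    return cv2.projectPoints(np.atleast_2d(np.array(X,float)),cv2.Rodrigues(T[:3,:3])[0],T[:3,3],K,np.array(f["dist"]))[0].reshape(-1,2)
E
python3 - <<'E'
from h import *
t=r.grab_frame("top");s=r.grab_frame("side")
C=lambda q:np.array(q)/3.3333+[250,165]-0.35
S=lambda q:(np.array(q)-[400,0])/3.81+[290,190]-0.37
M=np.array([[100,75],[100,-75],[-125,-75],[-125,75.]])
W=plane(t,C([[62,112],[250,55],[343,328],[150,392]]),10)[:,:2]
A=W-W.mean(0);B=M-M.mean(0);yaw=np.arctan2((B[:,0]*A[:,1]-B[:,1]*A[:,0]).sum(),(A*B).sum())
R=np.array([[np.cos(yaw),-np.sin(yaw)],[np.sin(yaw),np.cos(yaw)]])
o=W.mean(0)-R@M.mean(0)
print("cradle",o,yaw,"res",(W-o)@R-M)
W2=plane(s,S([[542,348],[762,265],[438,265]]),10)[:,:2];print("side corners in cradle",(W2-o)@R)
k,e=tri(t,C([160,68]),s,S([665,65]));kc=(k[:2]-o)@R;print("knob",k,e,kc,"lever",np.arctan2(k[2]-52,66-kc[0])-np.arctan2(30,120))
P=plane(t,C([[108,330],[328,252]]),46)[:,:2];print("pole",P,(P-o)@R)
for n,f in(("t",t),("s",s)):
    hsv=cv2.cvtColor(f["pixels"],cv2.COLOR_RGB2HSV)
    m=((hsv[:,:,1]<40)&(hsv[:,:,2]>90)).astype(np.uint8)
    u,v=proj(f,[[*P.mean(0),46]])[0]
    nn,l,st,ce=cv2.connectedComponentsWithStats(m)
    i=l[int(v),int(u)];c=cv2.findContours((l==i).astype(np.uint8),0,2)[0]
    rc=cv2.minAreaRect(c[0]);X=plane(f,[rc[0]],46)[0,:2];print(n,i,st[i],rc,X,(X-o)@R)
    b=cv2.boxPoints(rc);e=sorted([(np.linalg.norm(b[0]-b[1]),(b[0]+b[1])/2,(b[2]+b[3])/2),(np.linalg.norm(b[1]-b[2]),(b[1]+b[2])/2,(b[3]+b[0])/2)],key=lambda q:q[0])[0]
    Q=plane(f,[e[1],e[2]],46)[:,:2];print((Q-o)@R)
E
```

```text
cradle [599.59739527  68.59499254] 0.23447349236818596 res [[-0.86246563 -0.63716164]
 [-1.38657533  0.31079747]
 [ 1.87612159  0.90101792]
 [ 0.37291937 -0.57465374]]
side corners in cradle [[-128.22873627  -81.2553888 ]
 [  98.46603884  -77.32930895]
 [-125.58916272   69.56112764]]
knob [648.86790871  84.59660513 172.47040273] 1.8844332636717687 [51.63998386  4.1166937 ] lever 1.2071779128607578
pole [[502.31910698 137.25919538]
 [546.64678872 -23.63258943]] [[-78.66362584  89.38608446]
 [-72.92902722 -77.40187724]]
t 16 [279 233  73  38 958] ((314.9594421386719, 251.7059783935547), (14.28431224822998, 75.96048736572266), 69.14553833007812) [524.97535786  57.42138245] [-75.17611476   6.46914202]
[[-69.88793044 -84.49778329]
 [-80.40309742  96.30413017]]
s 124 [304 238  42  31 473] ((324.63226318359375, 252.7949981689453), (48.54745864868164, 10.57147216796875), 32.82853698730469) [525.96363264  59.50073515] [-73.73178443   8.26199019]
[[-78.87212009 113.90446335]
 [-68.99032983 -89.20514685]]
```

Request:
play_rows:
  rows:
    - {"dp": [0,0,0],"turn": [0,0,-0.96],"fingers": 0}
    - {"dp": [0,0,0],"turn": [0,0,-0.96],"fingers": 0}
    - {"dp": [0,0,0],"turn": [0,0,-0.96],"fingers": 0}
    - {"dp": [0,0,0],"turn": [0,0,-0.96],"fingers": 0}
    - {"dp": [0,0,0],"turn": [0,0,-0.97],"fingers": 0}

```text
clock: 0.62
eef_pos: [166.6, 602.2, 231.1]
tcp_rot: [-3.141, -0.0, -2.903]
contact_force: [-0.2, 0.1, 0.3]
opening: 0.998
grasp_force: 0.0
```

Request:
play_rows:
  rows:
    - {"dp": [-0.25,-0.95,0],"turn": [0,0,0],"fingers": 0}
    - {"dp": [-0.25,-0.95,0],"turn": [0,0,0],"fingers": 0}
    - {"dp": [-0.25,-0.95,0],"turn": [0,0,0],"fingers": 0}
    - {"dp": [-0.25,-0.95,0],"turn": [0,0,0],"fingers": 0}
    - {"dp": [-0.25,-0.95,0],"turn": [0,0,0],"fingers": 0}

```text
clock: 1.03
eef_pos: [259.6, 427.4, 231.1]
tcp_rot: [-3.141, -0.0, -2.907]
contact_force: [0.5, 0.4, 0.2]
opening: 0.999
grasp_force: 0.0
```

Request:
play_rows:
  rows:
    - {"dp": [-0.25,-0.95,0],"turn": [0,0,0],"fingers": 0}
    - {"dp": [-0.25,-0.95,0],"turn": [0,0,0],"fingers": 0}
    - {"dp": [-0.25,-0.95,0],"turn": [0,0,0],"fingers": 0}
    - {"dp": [-0.25,-0.95,0],"turn": [0,0,0],"fingers": 0}
    - {"dp": [-0.25,-0.95,0],"turn": [0,0,0],"fingers": 0}

```text
clock: 1.45
eef_pos: [352.3, 254.2, 231.4]
tcp_rot: [3.141, 0.0, -2.907]
contact_force: [0.4, 0.8, -0.0]
opening: 0.996
grasp_force: 0.0
```

```bash
cat > st.py <<'E'
from h import *
import sys
o=np.array([599.6,68.6]);Y=0.2345;R=np.array([[np.cos(Y),-np.sin(Y)],[np.sin(Y),np.cos(Y)]])
if __name__=="__main__":
    s=r.sense();p=s["eef_pos"];c=(p[:2]-o)@R
    print("t",round(s["clock"],2),"cradle xyz",c.round(1),p[2].round(1),"rot",s["tcp_rot"].round(3),"F",s["contact_force"].round(2),"op",s["opening"])
    if len(sys.argv)>1:
        a=np.array(eval(sys.argv[1]),float);d=np.array([-(a[0]-c[0]),a[1]-c[1],-(a[2]-p[2])])/40;print("dp total",d.round(3))
E
python3 st.py "[-127,0,190]"
```

```text
t 1.45 cradle xyz [-197.4  238. ] 231.4 rot [ 3.141  0.    -2.907] F [ 0.45  0.83 -0.01] op 0.9962122589635607
dp total [-1.759 -5.949  1.035]
```

Request:
play_rows:
  rows:
    - {"dp": [-0.26,-0.93,0],"turn": [0,0,0],"fingers": 0}
    - {"dp": [-0.26,-0.93,0],"turn": [0,0,0],"fingers": 0}
    - {"dp": [-0.26,-0.93,0],"turn": [0,0,0],"fingers": 0}
    - {"dp": [-0.26,-0.93,0],"turn": [0,0,0],"fingers": 0}
    - {"dp": [-0.26,-0.93,0.1],"turn": [0,0,0],"fingers": 0}

```text
clock: 1.87
eef_pos: [446.6, 85.2, 228.0]
tcp_rot: [3.142, 0.002, -2.908]
contact_force: [0.9, 1.1, 0.1]
opening: 1.001
grasp_force: 0.0
```

Request:
play_rows:
  rows:
    - {"dp": [-0.26,-0.9,0.3],"turn": [0,0,0],"fingers": 0}
    - {"dp": [-0.2,-0.4,0.6],"turn": [0,0,0],"fingers": 0}
    - {"dp": [0,0,0.5],"turn": [0,0,0],"fingers": 0}
    - {"dp": [0,0,0],"turn": [0,0,0],"fingers": 0}

```text
clock: 2.2
eef_pos: [473.7, 39.4, 168.0]
tcp_rot: [3.141, -0.006, -2.91]
contact_force: [-0.9, -0.5, -0.8]
opening: 0.993
grasp_force: 0.0
```

```bash
python3 st.py "[-127,0,38]"; python3 - <<'E'
from h import *
a=r.grab_frame("top")["pixels"][165:295,250:370,::-1];b=r.grab_frame("side")["pixels"][190:290,290:395,::-1]
a=cv2.resize(a,(400,433),interpolation=cv2.INTER_CUBIC);b=cv2.resize(b,(400,381),interpolation=cv2.INTER_CUBIC)
c=np.zeros((433,800,3),np.uint8);c[:,:400]=a;c[:381,400:]=b
cv2.imwrite("pics/crop2.png",c)
E
```

```text
t 2.2 cradle xyz [-129.3    0.8] 168.0 rot [ 3.141 -0.006 -2.91 ] F [-0.92 -0.53 -0.84] op 0.9928507896530393
dp total [-0.057 -0.021  3.25 ]
```

View pics/crop2.png

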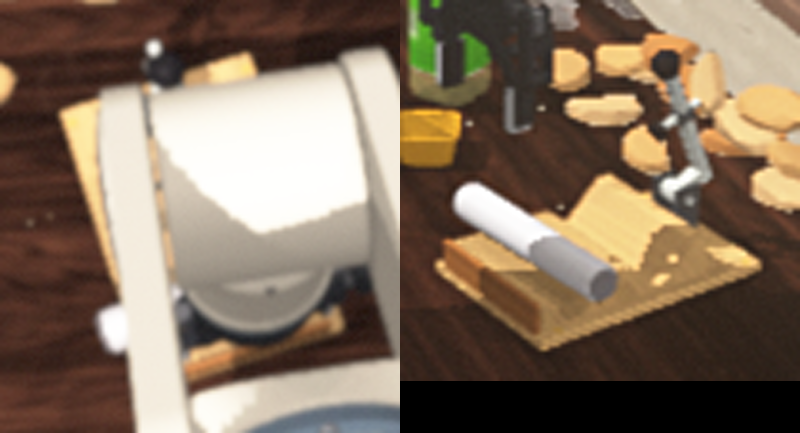

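The picture shows the gripper hovering in front of the pole. The side part has the fingertips at about (445,88) and (515,130), and the pole hasn't moved. I'll check how high the open fingertips stand while I plan the descent.

```bash
python3 - <<'E'
from st import *
s=r.grab_frame("side")
for z in(168,181):
    for y in(-50,50):
        p=o+R@[-129,y];q=proj(s,[[*p,z]])[0];print(z,y,(q-[290,190])*3.81+[400,0])
E
```

```text
168 -50 [520.35709193 149.46440336]
168 50 [446.76282513 100.5326993 ]
181 -50 [520.68505548 133.95636194]
181 50 [446.81017065  85.5090241 ]
```

Request:
play_rows:
  rows:
    - {"dp": [-0.03,0,0.7],"turn": [0,0,0],"fingers": 0}
    - {"dp": [0,0,0.7],"turn": [0,0,0],"fingers": 0}
    - {"dp": [0,0,0.7],"turn": [0,0,0],"fingers": 0}
    - {"dp": [0,0,0.5],"turn": [0,0,0],"fingers": 0}
    - {"dp": [0,0,0],"turn": [0,0,0],"fingers": 0}

```text
clock: 2.77
eef_pos: [475.1, 41.7, 65.6]
tcp_rot: [3.141, -0.004, -2.906]
contact_force: [-1.8, 0.9, 0.4]
opening: 0.998
grasp_force: 0.0
```

Request:
play_rows:
  rows:
    - {"dp": [0,-0.06,0.5],"turn": [0,0,0],"fingers": 0}
    - {"dp": [0,0,0.42],"turn": [0,0,0],"fingers": 0}
    - {"dp": [0,0,0],"turn": [0,0,0],"fingers": 0}
    - {"dp": [-0.15,0,0],"turn": [0,0,0],"fingers": 0}
    - {"dp": [-0.15,0,0],"turn": [0,0,0],"fingers": 0}

```text
clock: 3.18
eef_pos: [490.5, 41.9, 32.4]
tcp_rot: [-3.141, 0.002, -2.907]
contact_force: [0.5, -0.1, 0.1]
opening: 1.003
grasp_force: 0.0
```

Request:
play_rows:
  rows:
    - {"dp": [-0.1,0,0],"turn": [0,0,0],"fingers": 0}
    - {"dp": [-0.1,0,0],"turn": [0,0,0],"fingers": 0}
    - {"dp": [-0.1,0,0],"turn": [0,0,0],"fingers": 0}
    - {"dp": [-0.1,0,0],"turn": [0,0,0],"fingers": 0}
    - {"dp": [-0.1,0,0],"turn": [0,0,0],"fingers": 0}

```text
clock: 3.6
eef_pos: [508.9, 46.2, 30.7]
tcp_rot: [-3.142, 0.0, -2.908]
contact_force: [-0.3, 0.1, -0.7]
opening: 0.994
grasp_force: 0.1
```

Request:
play_rows:
  rows:
    - {"dp": [-0.1,0,0],"turn": [0,0,0],"fingers": 0}
    - {"dp": [-0.1,0,0],"turn": [0,0,0],"fingers": 0}
    - {"dp": [-0.1,0,0],"turn": [0,0,0],"fingers": 0}
    - {"dp": [-0.1,0,0],"turn": [0,0,0],"fingers": 0}
    - {"dp": [0,0,0],"turn": [0,0,0],"fingers": 0}

```text
clock: 4.02
eef_pos: [525.0, 50.0, 30.5]
tcp_rot: [-3.141, 0.001, -2.908]
contact_force: [1.0, 0.0, 0.2]
opening: 0.999
grasp_force: 0.0
```

```bash
python3 st.py "[-41,0,28]"; python3 - <<'E'
from h import *
b=r.grab_frame("side")["pixels"][190:290,290:395,::-1]
cv2.imwrite("pics/crop3.png",cv2.resize(b,(630,600),interpolation=cv2.INTER_CUBIC))
E
```

```text
t 4.02 cradle xyz [-76.9  -0.8] 30.5 rot [-3.141e+00  1.000e-03 -2.908e+00] F [0.96 0.04 0.19] op 0.998632625707029
dp total [-0.897  0.02   0.064]
```

View pics/crop3.png

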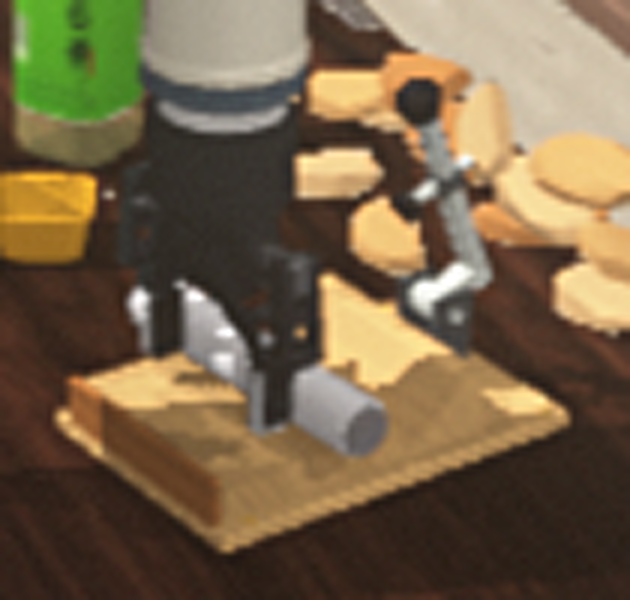

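The crop shows both fingers behind the pole at (165,330) and (270,410). The pole has rolled ahead and squared up, with its right end at (365,428), so I'll carry on slowly.

Request:
play_rows:
  rows:
    - {"dp": [-0.1,0,0],"turn": [0,0,0],"fingers": 0}
    - {"dp": [-0.1,0,0],"turn": [0,0,0],"fingers": 0}
    - {"dp": [-0.1,0,0],"turn": [0,0,0],"fingers": 0}
    - {"dp": [-0.08,0,0],"turn": [0,0,0],"fingers": 0}
    - {"dp": [-0.06,0,0],"turn": [0,0,0],"fingers": 0}

```text
clock: 4.48
eef_pos: [541.8, 54.0, 30.5]
tcp_rot: [-3.142, 0.0, -2.908]
contact_force: [0.8, 0.2, -0.2]
opening: 1.004
grasp_force: 0.0
```

Request:
play_rows:
  rows:
    - {"dp": [-0.06,0,0],"turn": [0,0,0],"fingers": 0}
    - {"dp": [-0.06,0,0],"turn": [0,0,0],"fingers": 0}
    - {"dp": [-0.06,0,0],"turn": [0,0,0],"fingers": 0}
    - {"dp": [-0.06,0,0],"turn": [0,0,0],"fingers": 0}
    - {"dp": [-0.06,0,0],"turn": [0,0,0],"fingers": 0}

```text
clock: 4.9
eef_pos: [553.0, 56.7, 30.5]
tcp_rot: [-3.142, -0.0, -2.908]
contact_force: [0.2, -0.1, -0.7]
opening: 0.999
grasp_force: 0.0
```

Request:
play_rows:
  rows:
    - {"dp": [-0.06,0,0],"turn": [0,0,0],"fingers": 0}
    - {"dp": [-0.06,0,0],"turn": [0,0,0],"fingers": 0}
    - {"dp": [0,0,0],"turn": [0,0,0],"fingers": 0}
    - {"dp": [0,0,0],"turn": [0,0,0],"fingers": 0}
    - {"dp": [0,0,0],"turn": [0,0,0],"fingers": 0}

```text
clock: 5.32
eef_pos: [557.3, 57.7, 30.4]
tcp_rot: [3.142, -0.0, -2.908]
contact_force: [-0.4, 0.4, 0.3]
opening: 0.994
grasp_force: 0.0
```

```bash
python3 st.py "[-80,0,230]"; python3 - <<'E'
from h import *
b=r.grab_frame("side")["pixels"][190:290,290:395,::-1]
cv2.imwrite("pics/crop4.png",cv2.resize(b,(630,600),interpolation=cv2.INTER_CUBIC))
E
```

```text
t 5.32 cradle xyz [-43.6  -0.7] 30.4 rot [ 3.142 -0.    -2.908] F [-0.36  0.39  0.26] op 0.9936077528876265
dp total [ 0.909  0.018 -4.989]
```

View pics/crop4.png

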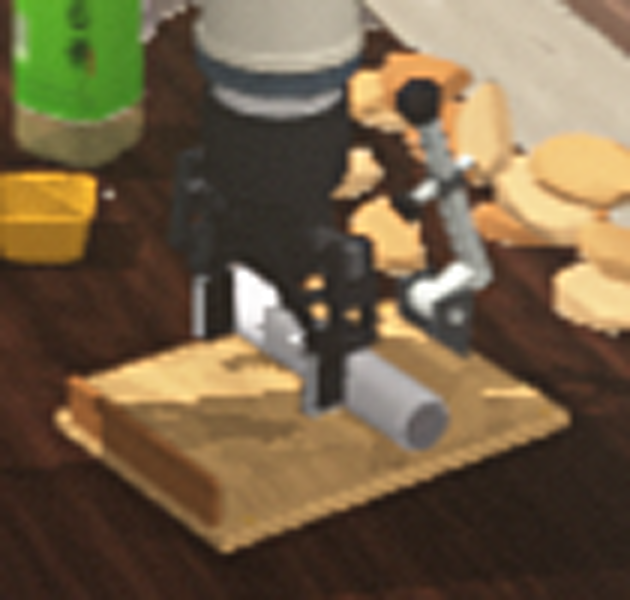

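The right end of the pole is now at (425,425) in the crop. I'll compare that with where a seated end should appear, then back off.

```bash
python3 - <<'E'
from st import *
s=r.grab_frame("side")
for c in([0,-89,34.6],[-16.6,-89,46],[-22,-89,46],[-50,-89,46]):
    q=proj(s,[[*(o+R@c[:2]),c[2]]])[0];print(c,(q-[290,190])*6)
E
```

```text
[0, -89, 34.6] [437.95864134 436.44791744]
[-16.6, -89, 46] [413.28912603 426.06842442]
[-22, -89, 46] [404.81724641 429.06409462]
[-50, -89, 46] [360.44912247 444.75228113]
```

Request:
play_rows:
  rows:
    - {"dp": [0.3,0,0],"turn": [0,0,0],"fingers": 0}
    - {"dp": [0.5,0,0],"turn": [0,0,0],"fingers": 0}
    - {"dp": [0.3,0,-0.8],"turn": [0,0,0],"fingers": 0}
    - {"dp": [0,0,-1],"turn": [0,0,0],"fingers": 0}
    - {"dp": [0,0,-1],"turn": [0,0,0],"fingers": 0}

```text
clock: 5.83
eef_pos: [512.6, 47.3, 142.9]
tcp_rot: [3.141, -0.003, -2.908]
contact_force: [2.1, -0.3, -0.1]
opening: 0.999
grasp_force: 0.0
```

Request:
play_rows:
  rows:
    - {"dp": [0,-0.5,-0.9],"turn": [0,0,0],"fingers": 0}
    - {"dp": [0,-0.9,-0.3],"turn": [0,0,0],"fingers": 0}
    - {"dp": [0,-1,0],"turn": [0,0,0],"fingers": 0}
    - {"dp": [0,-1,0],"turn": [0,0,0],"fingers": 0}
    - {"dp": [0,-1,0],"turn": [0,0,0],"fingers": 0}

```text
clock: 6.25
eef_pos: [555.7, -125.3, 191.3]
tcp_rot: [-3.141, 0.001, -2.907]
contact_force: [0.6, 0.9, -0.5]
opening: 0.998
grasp_force: 0.0
```

```bash
python3 st.py; python3 - <<'E'
from h import *
a=r.grab_frame("top")["pixels"][165:295,250:370,::-1];b=r.grab_frame("side")["pixels"][190:290,290:395,::-1]
a=cv2.resize(a,(400,433),interpolation=cv2.INTER_CUBIC);b=cv2.resize(b,(400,381),interpolation=cv2.INTER_CUBIC)
c=np.zeros((433,800,3),np.uint8);c[:,:400]=a;c[:381,400:]=b
cv2.imwrite("pics/crop5.png",c)
E
```

```text
t 6.25 cradle xyz [ -87.8 -178.4] 191.3 rot [-3.141e+00  1.000e-03 -2.907e+00] F [ 0.63  0.91 -0.5 ] op 0.9976260917152057
```

View pics/crop5.png

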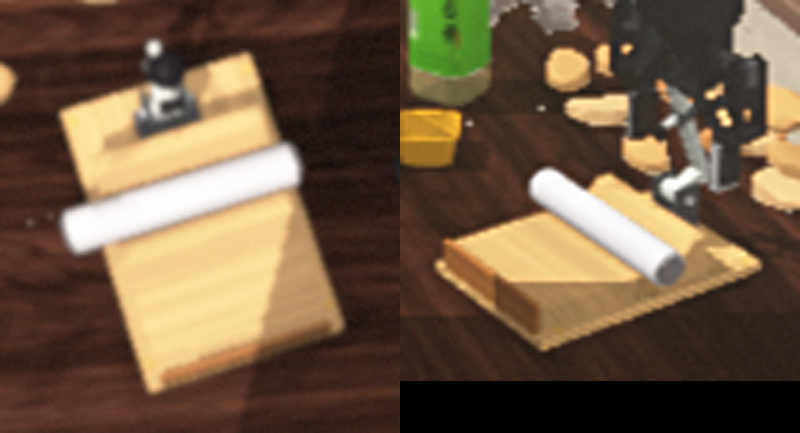

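The pole now lies in the groove. In the top part it runs from (70,232) to (295,162). I'll measure it.

```bash
python3 - <<'E'
from st import *
fs={n:r.grab_frame(n) for n in("top","side")}
t,s=fs["top"],fs["side"]
E={}
for n,f in fs.items():
    hsv=cv2.cvtColor(f["pixels"],cv2.COLOR_RGB2HSV)
    m=((hsv[:,:,1]<45)&(hsv[:,:,2]>85)).astype(np.uint8)
    u,v=proj(f,[[*o,45]])[0]
    nn,l,st,ce=cv2.connectedComponentsWithStats(m)
    i=l[int(v),int(u)];c=cv2.findContours((l==i).astype(np.uint8),0,2)[0]
    rc=cv2.minAreaRect(c[0]);b=cv2.boxPoints(rc)
    e=sorted([(np.linalg.norm(b[0]-b[1]),(b[0]+b[1])/2,(b[2]+b[3])/2),(np.linalg.norm(b[1]-b[2]),(b[1]+b[2])/2,(b[3]+b[0])/2)],key=lambda q:q[0])[0]
    ends=sorted(e[1:],key=lambda q:q[0]);E[n]=ends
    Q=plane(f,[*ends,rc[0]],34.6)[:,:2];print(n,st[i],rc,((Q-o)@R).round(1))
    for y in(93,-93,89,-89):print(proj(f,[[*(o+R@[0,y]),34.6]])[0].round(1),end=" ")
    print(ends)
c,e=tri(t,(E["top"][0]+E["top"][1])/2,s,(E["side"][0]+E["side"][1])/2);print(((c[:2]-o)@R),c[2],e)
# board long sides in the top view at pole ends for centring
E
```

```text
top [268 207  73  35 974] ((304.0423889160156, 223.63148498535156), (14.551931381225586, 74.35607147216797), 72.12129974365234) [[  0.9  99.9]
 [  2.7 -81.3]
 [  1.8   9.8]]
[271.5 234.5] [344.3 211.8] [273.1 234.1] [342.8 212.3] [array([268.65973, 235.04524], dtype=float32), array([339.42505, 212.21773], dtype=float32)]
side [324 234  40  31 442] ((343.452392578125, 248.80697631835938), (46.043113708496094, 9.988813400268555), 34.159690856933594) [[  3.  117.1]
 [  2.5 -83.5]
 [  2.8  12.8]]
[327.9 239. ] [363.8 263.3] [328.6 239.5] [363.  262.7] [array([324.40262, 235.88034], dtype=float32), array([362.50217, 261.7336 ], dtype=float32)]
[ 0.99149503 10.05252118] 36.50299970123882 0.6319316249309389
```

Request:
play_rows:
  rows:
    - {"dp": [0,0.98,-0.2],"turn": [0,0,0],"fingers": 1}
    - {"dp": [0,0.98,0],"turn": [0,0,0],"fingers": 1}
    - {"dp": [0,0.98,0],"turn": [0,0,0],"fingers": 1}
    - {"dp": [0,0.98,0],"turn": [0,0,0],"fingers": 1}
    - {"dp": [0,0.98,0],"turn": [0,0,0],"fingers": 1}

```text
clock: 6.87
eef_pos: [508.3, 69.8, 198.5]
tcp_rot: [3.141, -0.0, -2.907]
contact_force: [1.0, 0.3, -0.0]
opening: 0.3
grasp_force: 0.0
```

Request:
play_rows:
  rows:
    - {"dp": [0,0.98,0],"turn": [0,0,0],"fingers": 1}
    - {"dp": [-0.6,0.75,0],"turn": [0,0,0],"fingers": 1}
    - {"dp": [-0.75,0.6,0],"turn": [0,0,0],"fingers": 1}
    - {"dp": [-0.8,0.5,0],"turn": [0,0,0],"fingers": 1}
    - {"dp": [0,0,0],"turn": [0,0,0],"fingers": 1}

```text
clock: 7.28
eef_pos: [570.2, 203.4, 198.7]
tcp_rot: [3.14, 0.004, -2.903]
contact_force: [-1.1, -1.2, 0.1]
opening: 0.001
grasp_force: 0.0
```

```bash
python3 st.py "[1,130,28]"
```

```text
t 7.28 cradle xyz [  2.7 137.9] 198.7 rot [ 3.14   0.004 -2.903] F [-1.13 -1.24  0.14] op 0.0013652519329959687
dp total [ 0.042 -0.198  4.268]
```

Request:
play_rows:
  rows:
    - {"dp": [0,0,0.9],"turn": [0,0,0],"fingers": 1}
    - {"dp": [0,0,0.9],"turn": [0,0,0],"fingers": 1}
    - {"dp": [0,0,0.9],"turn": [0,0,0],"fingers": 1}
    - {"dp": [0,0,0.9],"turn": [0,0,0],"fingers": 1}
    - {"dp": [0,0,0.6],"turn": [0,0,0],"fingers": 1}

```text
clock: 7.7
eef_pos: [564.5, 197.8, 27.4]
tcp_rot: [-3.142, -0.004, -2.906]
contact_force: [0.2, 0.3, -1.1]
opening: 0.002
grasp_force: 0.0
```

Request:
play_rows:
  rows:
    - {"dp": [0,0,0],"turn": [0,0,0],"fingers": 1}
    - {"dp": [0.03,-0.15,0],"turn": [0,0,0],"fingers": 1}
    - {"dp": [0,-0.15,0],"turn": [0,0,0],"fingers": 1}
    - {"dp": [0,-0.1,0],"turn": [0,0,0],"fingers": 1}
    - {"dp": [0,0,0],"turn": [0,0,0],"fingers": 1}

```text
clock: 8.12
eef_pos: [571.4, 180.7, 32.5]
tcp_rot: [3.142, 0.003, -2.908]
contact_force: [1.5, 0.6, -0.1]
opening: 0.002
grasp_force: 0.0
```

```bash
python3 st.py "[1,105,28]"
```

```text
t 8.12 cradle xyz [ -1.4 115.6] 32.5 rot [ 3.142e+00  3.000e-03 -2.908e+00] F [ 1.53  0.63 -0.07] op 0.001957996769399877
dp total [-0.06  -0.266  0.113]
```

Now for the slow axial nudge, about 1.2 mm per row.

Request:
play_rows:
  rows:
    - {"dp": [0,-0.03,0],"turn": [0,0,0],"fingers": 1}
    - {"dp": [0,-0.03,0],"turn": [0,0,0],"fingers": 1}
    - {"dp": [0,-0.03,0],"turn": [0,0,0],"fingers": 1}
    - {"dp": [0,-0.03,0],"turn": [0,0,0],"fingers": 1}
    - {"dp": [0,-0.03,0],"turn": [0,0,0],"fingers": 1}

```text
clock: 8.53
eef_pos: [571.4, 175.3, 30.6]
tcp_rot: [3.142, 0.0, -2.908]
contact_force: [-0.0, 0.3, -0.4]
opening: 0.001
grasp_force: 0.0
```

Request:
play_rows:
  rows:
    - {"dp": [0,-0.03,0],"turn": [0,0,0],"fingers": 1}
    - {"dp": [0,-0.03,0],"turn": [0,0,0],"fingers": 1}
    - {"dp": [0,-0.03,0],"turn": [0,0,0],"fingers": 1}
    - {"dp": [0,-0.03,0],"turn": [0,0,0],"fingers": 1}
    - {"dp": [0,0,0],"turn": [0,0,0],"fingers": 1}

```text
clock: 8.95
eef_pos: [572.6, 170.6, 30.5]
tcp_rot: [3.142, 0.0, -2.908]
contact_force: [-0.1, 1.8, 1.1]
opening: 0.0
grasp_force: 0.8
```

```bash
python3 st.py; cat > pole.py <<'E'
from st import *
f=r.grab_frame("side")
hsv=cv2.cvtColor(f["pixels"],cv2.COLOR_RGB2HSV)
m=((hsv[:,:,1]<45)&(hsv[:,:,2]>85)).astype(np.uint8)
u,v=proj(f,[[*o,45]])[0]
nn,l,st,ce=cv2.connectedComponentsWithStats(m)
i=l[int(v),int(u)];c=cv2.findContours((l==i).astype(np.uint8),0,2)[0]
rc=cv2.minAreaRect(c[0]);b=cv2.boxPoints(rc)
e=sorted([(np.linalg.norm(b[0]-b[1]),(b[0]+b[1])/2,(b[2]+b[3])/2),(np.linalg.norm(b[1]-b[2]),(b[1]+b[2])/2,(b[3]+b[0])/2)],key=lambda q:q[0])[0]
print(st[i],((plane(f,e[1:],34.6)[:,:2]-o)@R).round(1))
E
python3 pole.py
```

```text
t 8.95 cradle xyz [ -2.6 105.5] 30.5 rot [ 3.142  0.    -2.908] F [-0.14  1.83  1.11] op 0.00028008197680637185
[321 229  44  37 478] [[  3.2 149. ]
 [  2.8 -88.9]]
```

The pole is sliding: its -y end moved 5.4 mm. About 4 mm more will centre it.

Request:
play_rows:
  rows:
    - {"dp": [0,-0.03,0],"turn": [0,0,0],"fingers": 1}
    - {"dp": [0,-0.03,0],"turn": [0,0,0],"fingers": 1}
    - {"dp": [0,-0.03,0],"turn": [0,0,0],"fingers": 1}
    - {"dp": [0,0,0],"turn": [0,0,0],"fingers": 1}
    - {"dp": [0,0,0],"turn": [0,0,0],"fingers": 1}

```text
clock: 9.42
eef_pos: [573.4, 167.0, 30.5]
tcp_rot: [-3.141, 0.0, -2.908]
contact_force: [-0.7, 1.1, 0.3]
opening: -0.002
grasp_force: 0.4
```

```bash
python3 st.py; python3 pole.py
```

```text
t 9.42 cradle xyz [ -2.6 101.8] 30.5 rot [-3.141  0.    -2.908] F [-0.73  1.09  0.28] op -0.0018178999242834627
[322 229  44  37 481] [[  3.2 145.1]
 [  2.8 -92.2]]
```

Request:
play_rows:
  rows:
    - {"dp": [0,0.2,0],"turn": [0,0,0],"fingers": 1}
    - {"dp": [0,0.5,0],"turn": [0,0,0],"fingers": 1}
    - {"dp": [0,0.2,-0.8],"turn": [0,0,0],"fingers": 1}
    - {"dp": [0,0,-1],"turn": [0,0,0],"fingers": 1}
    - {"dp": [0,0,-1],"turn": [0,0,0],"fingers": 1}

```text
clock: 9.88
eef_pos: [563.6, 202.8, 142.7]
tcp_rot: [-3.141, -0.003, -2.907]
contact_force: [0.4, -0.3, -0.3]
opening: -0.0
grasp_force: 0.0
```

Request:
play_rows:
  rows:
    - {"dp": [0,0.5,-1],"turn": [0,0,0],"fingers": 1}
    - {"dp": [0,0.7,-0.7],"turn": [0,0,0],"fingers": 1}
    - {"dp": [0,0.5,-0.5],"turn": [0,0,0],"fingers": 0.45}
    - {"dp": [0,0,0],"turn": [0,0,0],"fingers": 0.45}

```text
clock: 10.22
eef_pos: [550.8, 271.4, 232.9]
tcp_rot: [3.139, 0.008, -2.906]
contact_force: [0.9, 0.2, 0.9]
opening: 0.273
grasp_force: 0.0
```

```bash
python3 st.py "[50,0,240]"; python3 - <<'E'
from st import *
t=r.grab_frame("top");s=r.grab_frame("side")
a=t["pixels"][165:295,250:370,::-1];b=s["pixels"][190:290,290:395,::-1]
a=cv2.resize(a,(400,433),interpolation=cv2.INTER_CUBIC);b=cv2.resize(b,(400,381),interpolation=cv2.INTER_CUBIC)
c=np.zeros((433,800,3),np.uint8);c[:,:400]=a;c[:381,400:]=b
cv2.imwrite("pics/crop6.png",c)
for n,f in(("t",t),("s",s)):
    hsv=cv2.cvtColor(f["pixels"],cv2.COLOR_RGB2HSV)
    m=((hsv[:,:,1]<45)&(hsv[:,:,2]>85)).astype(np.uint8)
    u,v=proj(f,[[*o,45]])[0]
    nn,l,st,ce=cv2.connectedComponentsWithStats(m);i=l[int(v),int(u)]
    print(n,st[i],ce[i],((plane(f,[ce[i]],40)[:,:2]-o)@R).round(1))
    # knob: dark blob near the predicted place
    x,y=proj(f,[[*(o+R@[51,0]),172.5]])[0];x,y=int(x),int(y)
    w=(f["pixels"][y-9:y+10,x-9:x+10].max(2)<60).astype(np.uint8);M=cv2.moments(w,True);print("knob",x,y,x-9+M["m10"]/M["m00"],y-9+M["m01"]/M["m00"],M["m00"])
E
```

```text
t 10.22 cradle xyz [ -0.3 208.6] 232.9 rot [ 3.139  0.008 -2.906] F [0.85 0.19 0.9 ] op 0.2734898058517474
dp total [-1.258 -5.216 -0.176]
t [271 206  72  34 950] [306.58       223.01052632] [[-0.1  3.7]]
knob 299 185 299.8525641025641 183.31410256410257 156.0
s [325 235  41  31 446] [345.08744395 249.93946188] [[-3.4 -3.5]]
knob 360 207 358.1951219512195 207.34146341463415 41.0
```

View pics/crop6.png

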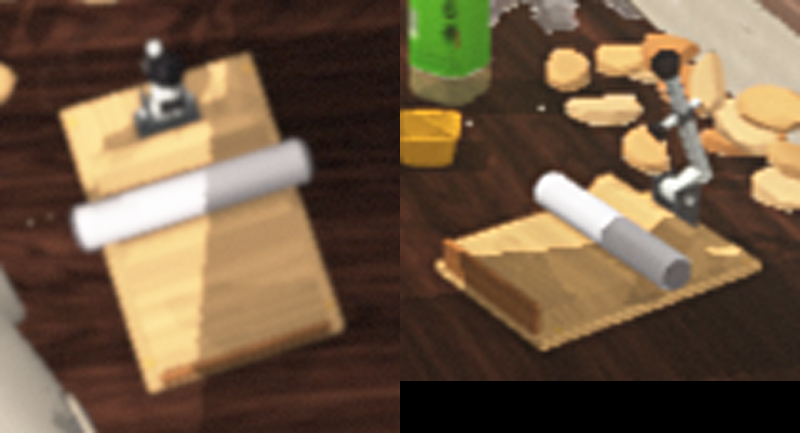

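The pole is seated and centred within about 3 mm, with overhangs of about 25 and 23 px in the top part. The knob is still at (160,69) in the top part and (665,65) in the side part. Next I'll bring the shut fingers behind the knob.

Request:
play_rows:
  rows:
    - {"dp": [-0.7,-0.6,0],"turn": [0,0,0],"fingers": 1}
    - {"dp": [-0.7,-0.65,0],"turn": [0,0,0],"fingers": 1}
    - {"dp": [-0.7,-0.65,0],"turn": [0,0,0],"fingers": 1}
    - {"dp": [-0.25,-0.9,0],"turn": [0,0,0],"fingers": 1}
    - {"dp": [0,-0.9,0],"turn": [0,0,0],"fingers": 1}

```text
clock: 10.73
eef_pos: [676.7, 142.9, 225.0]
tcp_rot: [-3.141, -0.002, -2.908]
contact_force: [0.7, -0.2, 0.2]
opening: 0.003
grasp_force: 0.0
```

Request:
play_rows:
  rows:
    - {"dp": [0,-0.9,0],"turn": [0,0,0],"fingers": 1}
    - {"dp": [0,-0.55,0.3],"turn": [0,0,0],"fingers": 1}
    - {"dp": [0,0,0.5],"turn": [0,0,0],"fingers": 1}
    - {"dp": [0,0,0],"turn": [0,0,0],"fingers": 1}
    - {"dp": [0,0,0],"turn": [0,0,0],"fingers": 1}

```text
clock: 11.15
eef_pos: [687.0, 87.4, 193.0]
tcp_rot: [3.141, -0.005, -2.909]
contact_force: [-0.1, -0.2, 0.3]
opening: -0.002
grasp_force: 0.0
```

```bash
python3 st.py "[76,2,176]"
```

```text
t 11.15 cradle xyz [89.4 -2. ] 193.0 rot [ 3.141 -0.005 -2.909] F [-0.09 -0.19  0.28] op -0.0018500310189565109
dp total [0.334 0.101 0.426]
```

Request:
play_rows:
  rows:
    - {"dp": [0,0.1,0.4],"turn": [0,0,0],"fingers": 1}
    - {"dp": [0.1,0,0],"turn": [0,0,0],"fingers": 1}
    - {"dp": [0.15,0,0],"turn": [0,0,0],"fingers": 1}
    - {"dp": [0.15,0,0],"turn": [0,0,0],"fingers": 1}
    - {"dp": [0,0,0],"turn": [0,0,0],"fingers": 1}

```text
clock: 11.57
eef_pos: [671.2, 88.7, 180.7]
tcp_rot: [-3.141, 0.0, -2.907]
contact_force: [0.6, 0.4, 0.4]
opening: 0.002
grasp_force: 0.0
```

Request:
play_rows:
  rows:
    - {"dp": [0.12,0,0.02],"turn": [0,0,0],"fingers": 1}
    - {"dp": [0.12,0,0.02],"turn": [0,0,0],"fingers": 1}
    - {"dp": [0.12,0,0.02],"turn": [0,0,0],"fingers": 1}
    - {"dp": [0.12,0,0.02],"turn": [0,0,0],"fingers": 1}
    - {"dp": [0,0,0],"turn": [0,0,0],"fingers": 1}

```text
clock: 11.98
eef_pos: [653.6, 84.2, 177.9]
tcp_rot: [-3.141, 0.002, -2.908]
contact_force: [1.2, -0.2, 4.3]
opening: -0.001
grasp_force: 1.6
```

```bash
python3 st.py "[50,2,172]"; python3 - <<'E'
from h import *
b=r.grab_frame("side")["pixels"][180:280,290:395,::-1]
cv2.imwrite("pics/crop7.png",cv2.resize(b,(630,600),interpolation=cv2.INTER_CUBIC))
E
```

```text
t 11.98 cradle xyz [56.2  2.6] 177.9 rot [-3.141e+00  2.000e-03 -2.908e+00] F [ 1.18 -0.15  4.29] op -0.0007361822545877353
dp total [ 0.154 -0.015  0.146]
```

View pics/crop7.png

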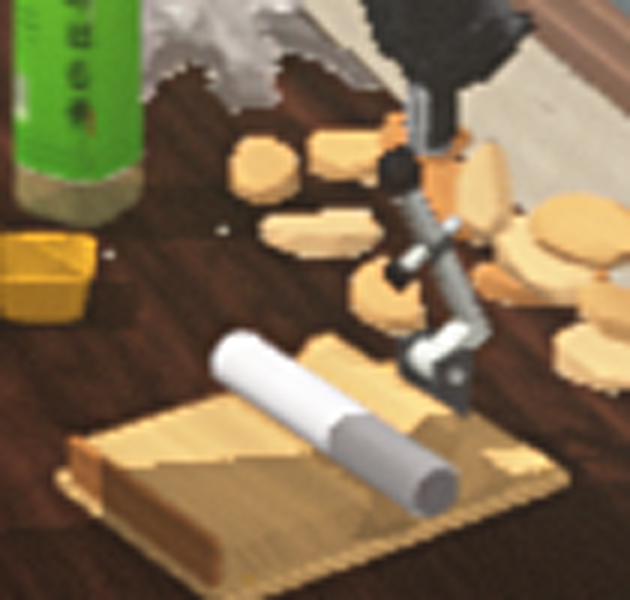

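The picture shows the fingertip at (425,150), riding on the upper back of the knob at (402,168). The lever has started to move. I'll back off, drop a little lower and push along the arc.

Request:
play_rows:
  rows:
    - {"dp": [-0.2,0,0],"turn": [0,0,0],"fingers": 1}
    - {"dp": [-0.05,0,0.2],"turn": [0,0,0],"fingers": 1}
    - {"dp": [0,0,0],"turn": [0,0,0],"fingers": 1}
    - {"dp": [0.15,0,0],"turn": [0,0,0],"fingers": 1}
    - {"dp": [0.15,0,0.03],"turn": [0,0,0],"fingers": 1}

```text
clock: 12.45
eef_pos: [651.5, 83.8, 166.6]
tcp_rot: [3.141, 0.0, -2.908]
contact_force: [3.9, 1.1, -2.1]
opening: -0.001
grasp_force: 1.9
```

Request:
play_rows:
  rows:
    - {"dp": [0.15,0,0.05],"turn": [0,0,0],"fingers": 1}
    - {"dp": [0.15,0,0.06],"turn": [0,0,0],"fingers": 1}
    - {"dp": [0.15,0,0.07],"turn": [0,0,0],"fingers": 1}
    - {"dp": [0.15,0,0.08],"turn": [0,0,0],"fingers": 1}
    - {"dp": [0,0,0],"turn": [0,0,0],"fingers": 1}

```text
clock: 12.87
eef_pos: [626.5, 77.7, 156.5]
tcp_rot: [-3.142, -0.002, -2.908]
contact_force: [1.7, -0.6, 0.8]
opening: -0.002
grasp_force: 0.1
```

```bash
python3 st.py "[8,2,147]"; python3 - <<'E'
from h import *
b=r.grab_frame("side")["pixels"][180:280,290:395,::-1]
cv2.imwrite("pics/crop8.png",cv2.resize(b,(630,600),interpolation=cv2.INTER_CUBIC))
E
```

```text
t 12.87 cradle xyz [28.3  2.6] 156.5 rot [-3.142e+00 -2.000e-03 -2.908e+00] F [ 1.7  -0.55  0.78] op -0.002491142070596437
dp total [ 0.508 -0.015  0.237]
```

View pics/crop8.png

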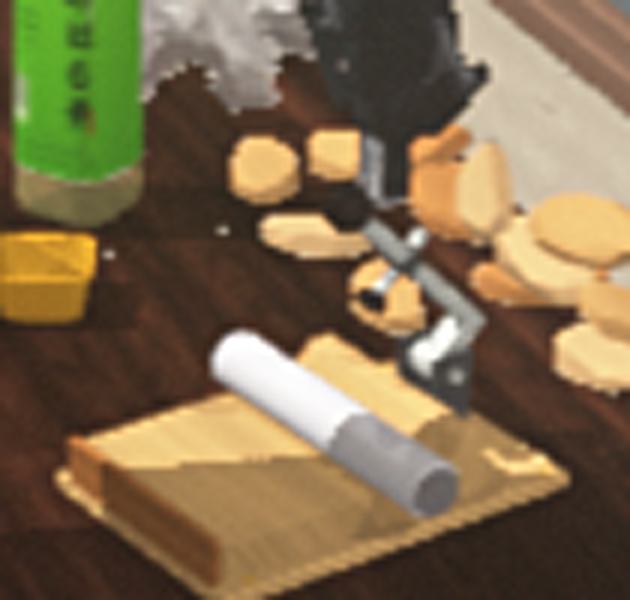

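The picture shows the lever swung to about 0.8 rad, with the knob at (350,205) and the finger just behind it. The pole hasn't moved. I'll keep following the arc, then go over the top of the knob.

Request:
play_rows:
  rows:
    - {"dp": [0.12,0,0.06],"turn": [0,0,0],"fingers": 1}
    - {"dp": [0.12,0,0.06],"turn": [0,0,0],"fingers": 1}
    - {"dp": [0.12,0,0.06],"turn": [0,0,0],"fingers": 1}
    - {"dp": [0.12,0,0.06],"turn": [0,0,0],"fingers": 1}
    - {"dp": [0.12,0,0.06],"turn": [0,0,0],"fingers": 1}

```text
clock: 13.33
eef_pos: [604.8, 72.6, 144.5]
tcp_rot: [3.141, 0.001, -2.908]
contact_force: [4.1, 1.1, -0.5]
opening: -0.001
grasp_force: 1.9
```

Request:
play_rows:
  rows:
    - {"dp": [-0.15,0,-0.3],"turn": [0,0,0],"fingers": 1}
    - {"dp": [0,0,-0.7],"turn": [0,0,0],"fingers": 1}
    - {"dp": [0.4,0,0],"turn": [0,0,0],"fingers": 1}
    - {"dp": [0.45,0,0],"turn": [0,0,0],"fingers": 1}
    - {"dp": [0,0,0],"turn": [0,0,0],"fingers": 1}

```text
clock: 13.75
eef_pos: [573.5, 65.3, 184.3]
tcp_rot: [3.141, -0.005, -2.908]
contact_force: [0.7, 0.8, -1.7]
opening: -0.0
grasp_force: 0.0
```

```bash
python3 st.py "[-24,2,160]"; cat > knob.py <<'E'
from st import *
f=r.grab_frame("side")
g=f["pixels"].max(2).astype(int)
for a in np.arange(-.2,1.0,.1):
    x,z=66-120*np.cos(a)+30*np.sin(a),52+120*np.sin(a)+30*np.cos(a)
    u,v=proj(f,[[*(o+R@[x,-2]),z]])[0].round().astype(int)
    print(round(a,2),int(g[v-2:v+3,u-2:u+3].mean()),end=" | ")
print()
E
python3 knob.py
```

```text
t 13.75 cradle xyz [-26.1   2.9] 184.3 rot [ 3.141 -0.005 -2.908] F [ 0.73  0.77 -1.74] op -0.00031307960132248894
dp total [-0.052 -0.022  0.608]
-0.2 225 | -0.1 203 | 0.0 242 | 0.1 231 | 0.2 93 | 0.3 66 | 0.4 65 | 0.5 56 | 0.6 60 | 0.7 186 | 0.8 184 | 0.9 92 |
```

Request:
play_rows:
  rows:
    - {"dp": [0.02,0,0.4],"turn": [0,0,0],"fingers": 1}
    - {"dp": [0.05,0,0.3],"turn": [0,0,0],"fingers": 1}
    - {"dp": [0.1,-0.02,0.15],"turn": [0,0,0],"fingers": 1}
    - {"dp": [0.08,0,0.15],"turn": [0,0,0],"fingers": 1}
    - {"dp": [0,0,0],"turn": [0,0,0],"fingers": 1}

```text
clock: 14.22
eef_pos: [564.1, 62.6, 143.5]
tcp_rot: [3.14, -0.009, -2.908]
contact_force: [-5.3, -1.1, 6.2]
opening: 0.001
grasp_force: 2.8
```

```bash
python3 st.py "[-45,2,118]";python3 knob.py
```

```text
t 14.22 cradle xyz [-36.    2.4] 143.5 rot [ 3.14  -0.009 -2.908] F [-5.28 -1.05  6.16] op 0.0008891713909456217
dp total [ 0.226 -0.01   0.636]
-0.2 222 | -0.1 202 | 0.0 243 | 0.1 231 | 0.2 92 | 0.3 64 | 0.4 51 | 0.5 70 | 0.6 178 | 0.7 235 | 0.8 183 | 0.9 91 |
```

Request:
play_rows:
  rows:
    - {"dp": [0.07,0,0.1],"turn": [0,0,0],"fingers": 1}
    - {"dp": [0.06,0,0.1],"turn": [0,0,0],"fingers": 1}
    - {"dp": [0.06,0,0.1],"turn": [0,0,0],"fingers": 1}
    - {"dp": [0.05,0,0.1],"turn": [0,0,0],"fingers": 1}
    - {"dp": [0.04,0,0.1],"turn": [0,0,0],"fingers": 1}

```text
clock: 14.68
eef_pos: [555.9, 60.1, 124.6]
tcp_rot: [3.141, -0.003, -2.908]
contact_force: [-4.4, -0.7, 6.1]
opening: 0.0
grasp_force: 3.0
```

```bash
python3 st.py "[-50,2,107]";python3 knob.py
```

```text
t 14.68 cradle xyz [-44.5   1.9] 124.6 rot [ 3.141e+00 -3.000e-03 -2.908e+00] F [-4.36 -0.74  6.14] op 0.0002423348229731368
dp total [0.139 0.002 0.439]
-0.2 218 | -0.1 202 | 0.0 242 | 0.1 230 | 0.2 76 | 0.3 60 | 0.4 66 | 0.5 85 | 0.6 191 | 0.7 214 | 0.8 180 | 0.9 90 |
```

Request:
play_rows:
  rows:
    - {"dp": [0,0,-0.2],"turn": [0,0,0],"fingers": 1}
    - {"dp": [-0.15,0,-0.1],"turn": [0,0,0],"fingers": 1}
    - {"dp": [0,0,0],"turn": [0,0,0],"fingers": 1}
    - {"dp": [0,0,0],"turn": [0,0,0],"fingers": 1}

```text
clock: 15.07
eef_pos: [564.4, 62.0, 137.7]
tcp_rot: [-3.141, 0.002, -2.908]
contact_force: [0.5, 0.1, -0.6]
opening: -0.002
grasp_force: 0.0
```

```bash
python3 st.py "[-44,2,118]"; python3 - <<'E'
from st import *
f=r.grab_frame("side")
g=f["pixels"].max(2).astype(int)
for a in np.arange(.1,.5,.05):
    x,z=66-120*np.cos(a)+30*np.sin(a),52+120*np.sin(a)+30*np.cos(a)
    u,v=proj(f,[[*(o+R@[x,-2]),z]])[0].round().astype(int)
    print(round(a,2),round(x),round(z),g[v-3:v+4,u-3:u+4].mean().round(),end=" | ")
E
```

```text
t 15.07 cradle xyz [-35.8   1.8] 137.7 rot [-3.141e+00  2.000e-03 -2.908e+00] F [ 0.5   0.13 -0.59] op -0.0016987875013344796
dp total [0.206 0.006 0.492]
0.1 -50 94 209.0 | 0.15 -48 100 166.0 | 0.2 -46 105 94.0 | 0.25 -43 111 60.0 | 0.3 -40 116 60.0 | 0.35 -36 121 72.0 | 0.4 -33 126 80.0 | 0.45 -29 131 74.0 |
```

Request:
play_rows:
  rows:
    - {"dp": [0.08,0,0.25],"turn": [0,0,0],"fingers": 1}
    - {"dp": [0.05,0,0.1],"turn": [0,0,0],"fingers": 1}
    - {"dp": [0.05,0,0.1],"turn": [0,0,0],"fingers": 1}
    - {"dp": [0.05,0,0.1],"turn": [0,0,0],"fingers": 1}
    - {"dp": [0,0,0],"turn": [0,0,0],"fingers": 1}

```text
clock: 15.53
eef_pos: [553.0, 59.5, 113.9]
tcp_rot: [3.141, -0.002, -2.908]
contact_force: [0.3, -0.9, 0.3]
opening: -0.001
grasp_force: 0.0
```

```bash
python3 st.py "[-50,2,107]"
```

```text
t 15.53 cradle xyz [-47.5   1.9] 113.9 rot [ 3.141e+00 -2.000e-03 -2.908e+00] F [ 0.27 -0.91  0.28] op -0.0005276800459989076
dp total [0.063 0.001 0.171]
```

```bash
cat > ka.py <<'E'
from st import *
f=r.grab_frame("side")
g=f["pixels"].max(2).astype(int)
for a in np.arange(-.2,.5,.05):
    x,z=66-120*np.cos(a)+30*np.sin(a),52+120*np.sin(a)+30*np.cos(a)
    u,v=proj(f,[[*(o+R@[x,-2]),z]])[0].round().astype(int)
    # spindle-side bar: a point on the bar 35 mm from the hinge
    xb,zb=66-85*np.cos(a)+30*np.sin(a),52+85*np.sin(a)+30*np.cos(a)
    U,V=proj(f,[[*(o+R@[xb,-5]),zb]])[0].round().astype(int)
    print(round(a,2),g[v-3:v+4,u-3:u+4].mean().round(),f["pixels"][V,U])
E
python3 ka.py; python3 st.py
```

```text
-0.2 218.0 [250 248 248]
-0.15 212.0 [251 250 250]
-0.1 210.0 [231 228 225]
-0.05 224.0 [238 206 158]
-0.0 227.0 [247 209 133]
0.05 188.0 [249 213 138]
0.1 132.0 [255 219 143]
0.15 96.0 [186 170 152]
0.2 72.0 [188 186 180]
0.25 79.0 [160 160 151]
0.3 83.0 [116 113 107]
0.35 66.0 [72 58 48]
0.4 57.0 [112 106  99]
0.45 60.0 [124 112 101]
t 15.58 cradle xyz [-47.    1.9] 114.3 rot [ 3.141e+00 -1.000e-03 -2.908e+00] F [-0.09 -0.16  0.16] op 0.0002318399545703114
```

Request:
play_rows:
  rows:
    - {"dp": [0.01,0,0.05],"turn": [0,0,0],"fingers": 1}
    - {"dp": [0.01,0,0.05],"turn": [0,0,0],"fingers": 1}
    - {"dp": [0.01,0,0.05],"turn": [0,0,0],"fingers": 1}
    - {"dp": [0,0,0],"turn": [0,0,0],"fingers": 1}

```text
clock: 15.92
eef_pos: [552.4, 59.3, 108.6]
tcp_rot: [3.142, -0.001, -2.908]
contact_force: [-2.4, -1.0, 1.5]
opening: 0.003
grasp_force: 0.9
```

```bash
python3 st.py; python3 ka.py
```

```text
t 15.92 cradle xyz [-48.1   1.9] 108.6 rot [ 3.142e+00 -1.000e-03 -2.908e+00] F [-2.43 -0.97  1.46] op 0.003463306191693402
-0.2 218.0 [250 249 249]
-0.15 212.0 [252 252 252]
-0.1 210.0 [233 230 228]
-0.05 217.0 [238 206 156]
-0.0 185.0 [248 211 133]
0.05 134.0 [213 170 116]
0.1 78.0 [172 159 144]
0.15 73.0 [159 158 154]
0.2 85.0 [171 172 165]
0.25 83.0 [89 87 82]
0.3 76.0 [64 58 53]
0.35 56.0 [98 89 83]
0.4 57.0 [129 117 108]
0.45 59.0 [170 125  81]
```

Request:
play_rows:
  rows:
    - {"dp": [0.01,0,0.04],"turn": [0,0,0],"fingers": 1}
    - {"dp": [0.01,0,0.04],"turn": [0,0,0],"fingers": 1}
    - {"dp": [0,0,0],"turn": [0,0,0],"fingers": 1}

```text
clock: 16.22
eef_pos: [552.0, 59.2, 105.5]
tcp_rot: [-3.142, -0.0, -2.908]
contact_force: [-1.6, -1.7, 1.7]
opening: -0.002
grasp_force: 1.0
```

Request:
play_rows:
  rows:
    - {"dp": [0.01,0,0.03],"turn": [0,0,0],"fingers": 1}
    - {"dp": [0.01,0,0.03],"turn": [0,0,0],"fingers": 1}
    - {"dp": [0,0,0],"turn": [0,0,0],"fingers": 1}

```text
clock: 16.47
eef_pos: [551.2, 59.0, 103.1]
tcp_rot: [3.142, -0.0, -2.908]
contact_force: [-2.1, -0.5, 2.4]
opening: -0.003
grasp_force: 1.1
```

Request:
play_rows:
  rows:
    - {"dp": [0.01,0,0.03],"turn": [0,0,0],"fingers": 1}
    - {"dp": [0.01,0,0.03],"turn": [0,0,0],"fingers": 1}
    - {"dp": [0,0,0],"turn": [0,0,0],"fingers": 1}

```text
clock: 16.72
eef_pos: [550.5, 58.8, 100.7]
tcp_rot: [3.142, -0.0, -2.908]
contact_force: [-2.0, -0.4, 1.3]
opening: 0.0
grasp_force: 1.0
```

Request:
play_rows:
  rows:
    - {"dp": [0.01,0,0.03],"turn": [0,0,0],"fingers": 1}
    - {"dp": [0,0,0.03],"turn": [0,0,0],"fingers": 1}
    - {"dp": [0,0,0],"turn": [0,0,0],"fingers": 1}

```text
clock: 16.97
eef_pos: [550.1, 58.7, 98.3]
tcp_rot: [3.142, -0.0, -2.908]
contact_force: [-1.7, -0.2, 1.3]
opening: -0.003
grasp_force: 1.1
```

```bash
python3 st.py; python3 ka.py
```

```text
t 16.97 cradle xyz [-50.5   1.9] 98.3 rot [ 3.142 -0.    -2.908] F [-1.67 -0.2   1.28] op -0.003314527171284193
-0.2 219.0 [254 252 252]
-0.15 212.0 [251 251 251]
-0.1 173.0 [234 229 226]
-0.05 128.0 [242 207 157]
-0.0 84.0 [212 175 126]
0.05 75.0 [160 161 155]
0.1 74.0 [189 190 181]
0.15 84.0 [176 174 164]
0.2 82.0 [64 59 50]
0.25 66.0 [105 102  94]
0.3 57.0 [107 105  96]
0.35 57.0 [72 56 48]
0.4 56.0 [73 48 34]
0.45 56.0 [167 120  73]
```

The lever is still following, at about 0.03 rad, so I'll keep pressing in small steps.

Request:
play_rows:
  rows:
    - {"dp": [0.01,0,0.025],"turn": [0,0,0],"fingers": 1}
    - {"dp": [0,0,0.025],"turn": [0,0,0],"fingers": 1}
    - {"dp": [0,0,0],"turn": [0,0,0],"fingers": 1}

```text
clock: 17.27
eef_pos: [549.7, 58.6, 96.4]
tcp_rot: [3.142, -0.0, -2.908]
contact_force: [-1.4, 0.6, 2.6]
opening: -0.001
grasp_force: 1.1
```

Request:
play_rows:
  rows:
    - {"dp": [0.01,0,0.025],"turn": [0,0,0],"fingers": 1}
    - {"dp": [0,0,0.025],"turn": [0,0,0],"fingers": 1}
    - {"dp": [0,0,0],"turn": [0,0,0],"fingers": 1}

```text
clock: 17.52
eef_pos: [549.2, 58.5, 94.4]
tcp_rot: [-3.142, -0.001, -2.908]
contact_force: [-2.7, -0.6, 4.4]
opening: -0.0
grasp_force: 1.7
```

Request:
play_rows:
  rows:
    - {"dp": [0,0,0.02],"turn": [0,0,0],"fingers": 1}
    - {"dp": [0,0,0],"turn": [0,0,0],"fingers": 1}

```text
clock: 17.68
eef_pos: [549.1, 58.5, 93.7]
tcp_rot: [-3.142, -0.001, -2.908]
contact_force: [-3.6, -1.2, 6.0]
opening: -0.002
grasp_force: 2.6
```

Request:
play_rows:
  rows:
    - {"dp": [0,0,0],"turn": [0,0,0],"fingers": 1}

```text
clock: 17.77
eef_pos: [549.1, 58.5, 93.7]
tcp_rot: [3.142, -0.001, -2.908]
contact_force: [-4.0, -0.9, 5.8]
opening: 0.002
grasp_force: 2.5
```

Request:
play_rows:
  rows:
    - {"dp": [-0.03,0,0],"turn": [0,0,0],"fingers": 1}
    - {"dp": [-0.03,0,0],"turn": [0,0,0],"fingers": 1}
    - {"dp": [0,0,0],"turn": [0,0,0],"fingers": 1}

```text
clock: 18.02
eef_pos: [552.0, 59.2, 93.8]
tcp_rot: [-3.142, 0.0, -2.908]
contact_force: [-2.3, -1.2, 2.4]
opening: 0.002
grasp_force: 1.8
```

Request:
play_rows:
  rows:
    - {"dp": [0,0,0.015],"turn": [0,0,0],"fingers": 1}
    - {"dp": [0,0,0],"turn": [0,0,0],"fingers": 1}

```text
clock: 18.18
eef_pos: [551.9, 59.2, 93.3]
tcp_rot: [-3.142, 0.0, -2.908]
contact_force: [-3.1, -0.1, 5.7]
opening: 0.002
grasp_force: 3.0
```

Request:
play_rows:
  rows:
    - {"dp": [0,0,0.02],"turn": [0,0,0],"fingers": 1}
    - {"dp": [0,0,0],"turn": [0,0,0],"fingers": 1}

```text
clock: 18.35
eef_pos: [551.7, 59.1, 92.6]
tcp_rot: [-3.142, -0.0, -2.908]
contact_force: [-4.1, -1.6, 7.0]
opening: -0.0
grasp_force: 3.8
```

Request:
play_rows:
  rows:
    - {"dp": [0,0,0],"turn": [0,0,0],"fingers": 1}

```text
clock: 18.43
eef_pos: [551.7, 59.1, 92.6]
tcp_rot: [-3.142, -0.0, -2.908]
contact_force: [-3.8, -1.4, 7.4]
opening: -0.003
grasp_force: 3.7
```

Request:
play_rows:
  rows:
    - {"dp": [0,0,0.02],"turn": [0,0,0],"fingers": 1}
    - {"dp": [0,0,0],"turn": [0,0,0],"fingers": 1}

```text
clock: 18.6
eef_pos: [551.5, 59.0, 91.8]
tcp_rot: [3.142, -0.001, -2.908]
contact_force: [-5.0, -1.4, 8.9]
opening: 0.0
grasp_force: 4.7
```

Request:
play_rows:
  rows:
    - {"dp": [0,0,0],"turn": [0,0,0],"fingers": 1}

```text
clock: 18.68
eef_pos: [551.5, 59.0, 91.8]
tcp_rot: [3.142, -0.001, -2.908]
contact_force: [-5.2, -1.0, 9.3]
opening: 0.001
grasp_force: 4.6
```

Request:
play_rows:
  rows:
    - {"dp": [0,0,0.01],"turn": [0,0,0],"fingers": 1}
    - {"dp": [0,0,0],"turn": [0,0,0],"fingers": 1}
    - {"dp": [0,0,0],"turn": [0,0,0],"fingers": 1}

```text
clock: 18.93
eef_pos: [551.5, 59.0, 91.6]
tcp_rot: [-3.142, -0.001, -2.908]
contact_force: [-5.4, -1.9, 11.2]
opening: -0.001
grasp_force: 5.3
```

Request:
play_rows:
  rows:
    - {"dp": [0,0,-0.05],"turn": [0,0,0],"fingers": 1}
    - {"dp": [0,0,-0.2],"turn": [0,0,0],"fingers": 1}
    - {"dp": [0,0,-0.8],"turn": [0,0,0],"fingers": 1}
    - {"dp": [0,0,-1],"turn": [0,0,0],"fingers": 1}
    - {"dp": [0,0,-1],"turn": [0,0,0],"fingers": 1}

```text
clock: 19.35
eef_pos: [551.5, 59.1, 214.3]
tcp_rot: [3.141, -0.001, -2.908]
contact_force: [0.2, -0.9, -0.3]
opening: 0.003
grasp_force: 0.0
```

Request:
play_rows:
  rows:
    - {"dp": [0.5,0.6,-0.5],"turn": [0,0,0],"fingers": 1}
    - {"dp": [0.6,0.8,0],"turn": [0,0,0],"fingers": 1}
    - {"dp": [0.6,0.8,0],"turn": [0,0,0],"fingers": 1}
    - {"dp": [0.5,0.8,0],"turn": [0,0,0],"fingers": 1}
    - {"dp": [0,0,0],"turn": [0,0,0],"fingers": 1}

```text
clock: 19.77
eef_pos: [434.4, 158.4, 233.6]
tcp_rot: [3.14, -0.001, -2.906]
contact_force: [0.3, -0.7, -0.5]
opening: 0.002
grasp_force: 0.0
```

```bash
python3 st.py; python3 ka.py; python3 - <<'E'
from st import *
for n in("top","side"):
    f=r.grab_frame(n);cv2.imwrite(f"pics/fin_{n}.png",f["pixels"][:,:,::-1])
    hsv=cv2.cvtColor(f["pixels"],cv2.COLOR_RGB2HSV)
    m=((hsv[:,:,1]<45)&(hsv[:,:,2]>85)).astype(np.uint8)
    nn,l,st,ce=cv2.connectedComponentsWithStats(m)
    for y in(-50,50):
        u,v=proj(f,[[*(o+R@[0,y]),48]])[0].astype(int);i=l[v,u];print(n,y,i,st[i])
    a=cv2.imread(f"pics/{n}0.png").astype(int);d=(np.abs(a-f["pixels"][:,:,::-1]).max(2)>60).astype(np.uint8)
    nn,l,st,ce=cv2.connectedComponentsWithStats(d);print("changed",[list(x) for x in st[1:] if x[4]>25])
E
```

```text
t 19.77 cradle xyz [-139.8  125.7] 233.6 rot [ 3.140e+00 -1.000e-03 -2.906e+00] F [ 0.28 -0.69 -0.46] op 0.00230688344587225
-0.2 215.0 [199 194 191]
-0.15 193.0 [167 162 161]
-0.1 143.0 [168 156 146]
-0.05 97.0 [180 166 147]
-0.0 67.0 [158 154 142]
0.05 113.0 [250 252 248]
0.1 137.0 [181 182 172]
0.15 135.0 [89 82 76]
0.2 113.0 [79 69 60]
0.25 77.0 [149 147 137]
0.3 68.0 [154 152 147]
0.35 66.0 [63 45 35]
0.4 65.0 [78 50 36]
0.45 66.0 [170 122  74]
top -50 19 [  179   189   251   291 34568]
top 50 19 [  179   189   251   291 34568]
changed [[np.int32(428), np.int32(152), np.int32(7), np.int32(7), np.int32(30)], [np.int32(297), np.int32(187), np.int32(8), np.int32(5), np.int32(26)], [np.int32(179), np.int32(188), np.int32(193), np.int32(292), np.int32(22334)], [np.int32(318), np.int32(201), np.int32(12), np.int32(10), np.int32(61)], [np.int32(300), np.int32(233), np.int32(52), np.int32(33), np.int32(629)], [np.int32(361), np.int32(411), np.int32(38), np.int32(45), np.int32(421)], [np.int32(0), np.int32(431), np.int32(62), np.int32(38), np.int32(1455)], [np.int32(319), np.int32(438), 
[... 1627 characters left out ...]
 np.int32(12), np.int32(39)], [np.int32(173), np.int32(187), np.int32(13), np.int32(21), np.int32(92)], [np.int32(121), np.int32(201), np.int32(18), np.int32(21), np.int32(106)], [np.int32(135), np.int32(201), np.int32(22), np.int32(21), np.int32(34)], [np.int32(356), np.int32(203), np.int32(13), np.int32(17), np.int32(94)], [np.int32(136), np.int32(204), np.int32(51), np.int32(49), np.int32(1682)], [np.int32(51), np.int32(214), np.int32(28), np.int32(16), np.int32(309)], [np.int32(325), np.int32(222), np.int32(47), np.int32(41), np.int32(574)], [np.int32(304), np.int32(238), np.int32(48), np.int32(29), np.int32(448)], [np.int32(116), np.int32(253), np.int32(6), np.int32(38), np.int32(131)]]
```

```bash
python3 -c "
from rig import r
print(r.sign_off())"
```

```text
the job is handed in; nothing more can be done
None
```

The pole rolled into the vee groove, was nudged along it until about 3 mm off centre, and is clamped by the lever (peak downward press 11 N); the job is handed in at about 20 s and no verdict came back.

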